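# Get the rear padlock off the crowded hook

## Task

Two padlocks hang one behind the other on one hook of the rail. Move the front one (nearest the hook's tip) over to the empty hook and leave it hanging there, then take the rear padlock off and stand it upright on its base in the wooden tray.

Things in the scene. Friction and masses are not known exactly. Their poses are not given: they have to be found in the camera images.
- front_lock: Brass padlock, nearer the hook's tip. Origin: centre of underside; z up, y width, x depth. Body 56 (y) x 28 (x) x 50 mm high; 0.3 kg. Shackle above it: closed square loop of bar 8 mm thick, 10 deep (x), 48 wide outside (y), opening 32 wide x 40 high, its top at 98 mm. Hangs straight by the loop; grip from above across the loop's two legs, fingers straddling the hook. Starts 100-110 mm from the rail.
- rear_lock: Steel padlock with a black band, behind the front one: starts 50-58 mm from the rail. Origin: centre of underside; z up, y width, x depth. Body 72 (y) x 30 (x) mm up to 36 mm, shoulders 60 wide up to 50 mm; 0.4 kg. Same shackle as the front lock: loop 48 mm wide outside, opening 32 x 40 high above the shoulders, top at 98 mm.
- spare_hook: Empty one of 3 equal parallel hooks 140 mm apart on a white rail, tips in line (the third holds a tape roll). Origin: root, at the rail's face, on the prong's top, 190 mm above the bench. Level prong 12 mm wide (y), 6 thick, 160 long towards -x. A lip on the last 5 mm stands 8 mm up: lift a lock 10 to 30 mm to slide it off or on. Hanging locks' origins are 90 mm below this one. Rail top is 9 mm above.
- tray: Open wooden tray on the bench, to the left or right of the rail; 170 (x) x 150 (y) mm, 28 mm high, walls and floor 5 mm thick, 0.9 kg. Origin: centre of its underside; z up. A dark closed parts case of similar size lies on the other side.

How it is judged:
On the way, in this order (a step that is already met when the one before it is completed fails the run):
1. the front padlock hangs by its shackle on the empty hook, released, while the rear one still hangs on its own hook (x of front_lock in the frame of spare_hook between -0.15 and -0.01 m and y of front_lock in the frame of spare_hook between -0.016 and 0.016 m and z of front_lock in the frame of spare_hook between -0.096 and -0.084 m and angle between front_lock's own z axis and vertical below 0.2 rad and contact force between front_lock and the fingers below 0.2 N and linear speed of front_lock below 0.03 m/s and distance of rear_lock from where it was at the start of the episode below 0.06 m), for 0.2 s.
2. the rear padlock stands upright in the tray (x of rear_lock in the frame of tray between -0.075 and 0.075 m and y of rear_lock in the frame of tray between -0.065 and 0.065 m and z of rear_lock in the frame of tray between -0.002 and 0.011 m and angle between rear_lock's own z axis and vertical below 0.2 rad), for 0.2 s.
At the end, for the whole second after the job is handed in: The front padlock hangs by its shackle on the formerly empty hook (anywhere between rail and tip, at its hanging height within 6 mm, within 11 degrees of upright) and the rear padlock stands on its base on the tray's floor, inside the walls, within 11 degrees of upright; both released and at rest (all of step 2 and x of front_lock in the frame of spare_hook between -0.15 and -0.01 m and y of front_lock in the frame of spare_hook between -0.016 and 0.016 m and z of front_lock in the frame of spare_hook between -0.096 and -0.084 m and angle between front_lock's own z axis and vertical below 0.2 rad and contact force between each of front_lock, rear_lock and the fingers below 0.2 N and linear speed of each of front_lock, rear_lock below 0.03 m/s); the robot touches nothing.
It also fails if it takes over 58 s, if anything falls off the work surface, if the arm or the gripper's body presses on something with over 40 N, if the wrist force passes 120 N, or if a joint passes its speed limit or range.

## Robot

A 6-joint arm with a two-finger parallel gripper is mounted at the origin on the work surface. World frame = base frame: x ahead of the robot, y to its left, z up, the work surface at z = 0. Lengths are in m, angles in rad, forces in N, time in s.
With the tool pointing down it reaches from about 0.25 to 0.725 m from the base axis. Payload 4 kg.
Tool frame: the origin (TCP) lies at the very end of the fingers, on their centre line; the grasp point (between the pads) lies 19 mm behind it; z points along the fingers, y is the direction in which the jaws open and shut (so a half turn about z gives the same grasp; the last joint's range is limited). The gripper opens to 85 mm and grips with 20 to 120 N. Pads are 22 mm wide; open, the fingers measure 114 mm over their backs; the gripper's body (76 mm by 85 mm) begins 54 mm behind the grasp point. The pads swing forward as they close: fully open they stand 13 mm farther back than shut.
Start: joints at [-1.29, 0.241, 0.005, 1.335, 0, 1.571], TCP at [0.139, -0.48, 0.231] pointing down, gripper open.
Joint ranges: [-2.72, 2.72], [-1.05, 1.87], [-1.09, 1.28], [-1.99, 2.15], [-1.42, 1.44], [-3.14, 3.14]. Speed limits (rad/s): [2.79, 2.79, 3.14, 3.14, 3.14, 3.14].

## Interface

Orientations are given as a unit quaternion [x, y, z, w].
In Python, from workcell import r, vision gives the robot as it stands.
- The arm moves only by the shell command python3 -m creep 'ROWS'. ROWS is JSON, a list of rows, each a list of 7 numbers: the opening, from 0 (shut) to 1 (fully open), then the shift along the tool's x, y, z in mm, then the turn, a rotation vector about the tool's x, y, z in degrees. In form: [[hand, tx, ty, tz, rx, ry, rz], ...]. A call has 1 to 8 rows; each row is the pose to reach, as a shift and turn from the pose commanded when the call began, along the tool's axes at that moment; what a row does not reach only later rows make up. A row lasts 1/8 s, in which the tool goes at most 62.5 mm and 10.7 degrees, less where a joint would pass 70% of its speed; a pose out of reach is approached as far as the arm can. A call with a gripper value outside its range is refused whole. The fingers move at their own pace and stop on an object; the grip force is fixed at half the most. Time passes only in rows, so rows that repeat a pose let the fingers close. It gives the time, the measured TCP pose, the force and the opening at its end, in the units of the state.
- r.get_state(): the state, without advancing time (a new reading comes with each control period).
- vision.read_camera(name): name is "scene" or "top" or "wrist"; returns a dict with "pixels" (384x512x3 uint8, blue, green, red), "camera_matrix" (3x3 intrinsics, pixels), "dist_coeffs" ([k1, k2, p1, p2, k3] as OpenCV has them; the pictures are not rectified), "T" (4x4, takes a point from camera to world coordinates). Camera axes: x right, y up, looking along -z (the intrinsics and any distortion apply to the point x, -y, -z); pixel columns grow to the right and rows downward; lengths in m; the calibration is good to about 2 mm. A picture is of the moment at which its call begins. There is no depth.
- r.finish_job(): hands the job in, once; it reports no verdict.
The state is a dict: "t": time; "qpos": joint angles; "dq": joint speeds; "joint_torque": joint torques, N m; "tcp_pos": TCP position; "eef_rot": TCP orientation; "ft_force": force on the tool from outside, world axes, zero at the start; "ft_torque": the same for the moment, N m; "gripper_width": opening from 0.0 (shut) to 1.0 (fully open).
Only numpy, scipy, OpenCV 4.12 (cv2) and the standard library are available. Lean on these libraries where they do the work, as an engineer would, in place of code of your own. Each camera call takes 0.05 s, during which the arm holds its last target. There are 200 camera calls.

## Working session

There is one attempt and no reset: what is moved stays moved. The work goes in short steps, Python scripts to look and compute and a shell command to move; the robot and the scene stay as the last step left them, time stands still between calls to the robot, and variables do not carry over. Pictures are saved under pics/ and viewed, about 8 in all and at most 12, crops included, and the job is handed in when it is done.

```bash
ls; mkdir -p pics; cat > h.py <<'E'
import numpy as np, cv2
from workcell import r, vision
from scipy.spatial.transform import Rotation as R
def grab(n,f=None):
    c=vision.read_camera(n)
    if f: cv2.imwrite('pics/'+f,c['pixels'])
    return c
def ray(c,uv):
    p=cv2.undistortPoints(np.array([[uv]],float),np.array(c['camera_matrix']),np.array(c['dist_coeffs']))[0,0]
    T=np.array(c['T']); d=T[:3,:3]@np.array([p[0],-p[1],-1.]); return T[:3,3],d/np.linalg.norm(d)
def onz(c,uv,z):
    o,d=ray(c,uv); return o+d*(z-o[2])/d[2]
def tri(c1,a,c2,b):
    o1,d1=ray(c1,a);o2,d2=ray(c2,b)
    s=np.linalg.lstsq(np.c_[d1,-d2],o2-o1,rcond=None)[0]
    p,q=o1+d1*s[0],o2+d2*s[1]; return (p+q)/2,np.linalg.norm(p-q)
def proj(c,P):
    T=np.linalg.inv(np.array(c['T'])); x=T[:3,:3]@np.array(P,float)+T[:3,3]
    return cv2.projectPoints(np.array([[x[0],-x[1],-x[2]]]),np.zeros(3),np.zeros(3),np.array(c['camera_matrix']),np.array(c['dist_coeffs']))[0][0,0]
E
python3 - <<'E'
from h import *
s=r.get_state(); print(s['t'],s['tcp_pos'],s['eef_rot'],s['gripper_width'],s['ft_force'])
a=grab('scene');b=grab('top')
print(np.array(a['T']).round(3),np.array(b['T']).round(3))
cv2.imwrite('pics/st.png',a['pixels']);cv2.imwrite('pics/top.png',cv2.resize(b['pixels'],(768,576)))
cv2.imwrite('pics/st.png',cv2.resize(a['pixels'],(768,576)))
E
```

```text
pics
0.0 [ 0.13839115 -0.47981817  0.23042462] [ 9.90161935e-01  1.39922345e-01 -1.36501862e-04 -1.03017465e-03] 0.997273915522795 [-0.45044201 -0.18920072  1.35324927]
[[-0.583 -0.583  0.566  1.084]
 [ 0.812 -0.406  0.419  0.406]
 [-0.014  0.704  0.71   0.824]
 [ 0.     0.     0.     1.   ]] [[-0.003  0.997 -0.082  0.476]
 [-1.    -0.005 -0.014 -0.021]
 [-0.015  0.082  0.997  1.093]
 [ 0.     0.     0.     1.   ]]
```

View pics/st.png

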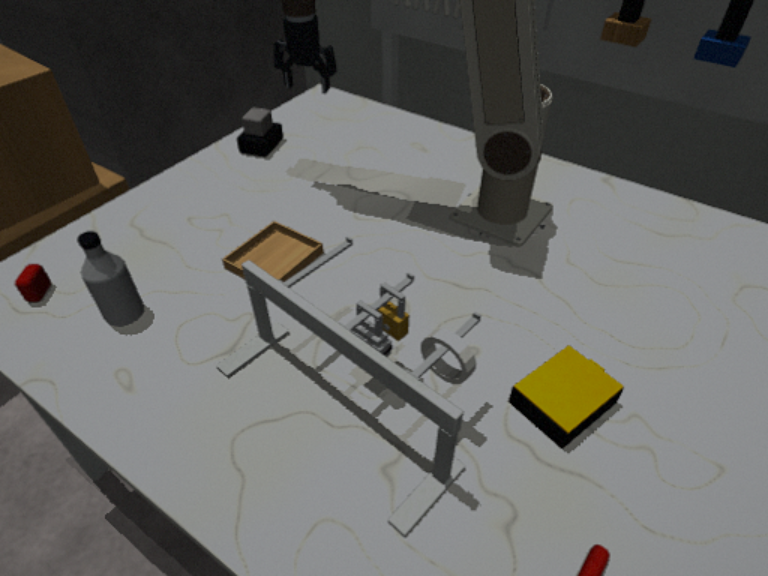

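View pics/top.png

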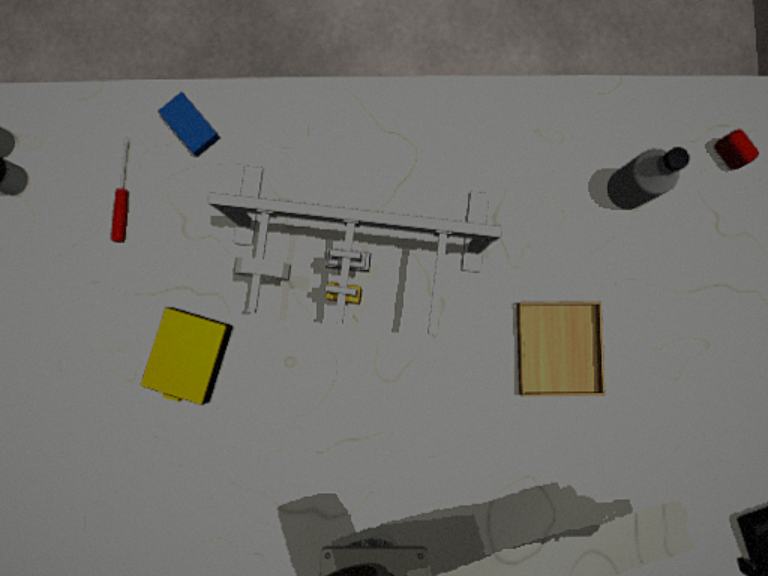

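The scene view shows the empty hook on the tray side and the tape on the far hook. In the top view (768 px), the spare hook runs from (443,233) to (433,334) and the locks' hook from (349,222) to (344,322). The front lock is at (344,293), the rear lock at (348,260), and the tray at (518–604, 301–395).

```bash
python3 - <<'E'
from h import *
b=grab('top'); im=b['pixels']
cv2.imwrite('pics/crop.png',cv2.resize(im[130:230,135:340],None,fx=3.9,fy=3.9,interpolation=cv2.INTER_CUBIC))
for n,u,z in [('sp root',(443,233),.19),('sp tip',(433,334),.198),('mid root',(349,222),.19),('mid tip',(344,322),.198),('tape tip',(250,312),.198),('front',(344,293),.198),('rear',(348,260),.198),
 ('t1',(518,301),.028),('t2',(604,301),.028),('t3',(604,395),.028),('t4',(518,395),.028),('railL',(209,193),.199),('railR',(500,228),.199)]:
    print(n,onz(b,((u[0]+.5)/1.5-.5,(u[1]+.5)/1.5-.5),z).round(4))
E
```

```text
sp root [ 0.6342 -0.1124  0.19  ]
sp tip [ 0.4778 -0.0944  0.198 ]
mid root [0.6524 0.0338 0.19  ]
mid tip [0.4966 0.0409 0.198 ]
tape tip [0.5123 0.1851 0.198 ]
front [0.5409 0.0409 0.198 ]
rear [0.5917 0.0348 0.198 ]
t1 [ 0.5372 -0.2633  0.028 ]
t2 [ 0.5364 -0.4199  0.028 ]
t3 [ 0.3674 -0.4144  0.028 ]
t4 [ 0.3684 -0.2597  0.028 ]
railL [0.6983 0.2522 0.199 ]
railR [ 0.64   -0.1993  0.199 ]
```

View pics/crop.png

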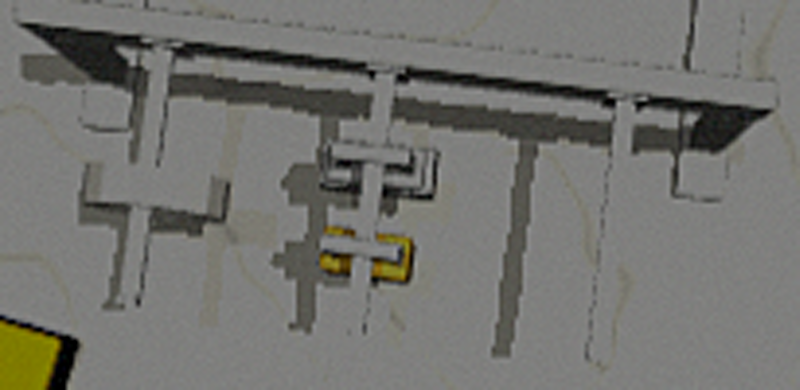

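The spare hook's root is at about (0.636,-0.113), with a rail yaw of about -7.1°. The tip spacing comes out at 140 mm and the hook length at 157–160 mm, which matches the given sizes. The loops are about 111 and 61 mm from the rail, near the stated ranges. The tray centre is about (0.452,-0.339) and it measures 169x155 mm. I'm moving now.

```bash
python3 -m creep '[[1,31,-25,-9,0,0,-10],[1,62,-50,-18,0,0,-20],[1,93,-75,-27,0,0,-30],[1,124,-100,-36,0,0,-40],[1,155,-125,-45,0,0,-50],[1,186,-150,-54,0,0,-60],[1,217,-175,-63,0,0,-70],[1,248,-200,-72,0,0,-80]]'; cat > m.py <<'E'
from h import *
import sys
# usage: m.py x y z yaw(of tool x, deg): prints tool-axes shift in mm and rz
s=r.get_state(); Rm=R.from_quat(s['eef_rot']).as_matrix()
x,y,z,yaw=map(float,sys.argv[1:5])
a=np.deg2rad(yaw); X=np.array([np.cos(a),np.sin(a),0]);Z=np.array([0,0,-1.]);G=np.c_[X,np.cross(Z,X),Z]
print('q',np.round(s['qpos'],3),'t',s['t'],'tcp',np.round(s['tcp_pos'],4),'yaw',np.degrees(np.arctan2(Rm[1,0],Rm[0,0])).round(2),'F',np.round(s['ft_force'],1))
print('shift',(Rm.T@(np.array([x,y,z])-s['tcp_pos'])*1e3).round(1),'turn',R.from_matrix(Rm.T@G).as_rotvec(degrees=True).round(2))
E
python3 m.py 0.541 0.0415 0.30 172.9
```

```text
t: 1.15
tcp_pos: [0.3218, -0.2183, 0.3034]
eef_rot: [0.666, 0.746, -0.0, -0.0]
ft_force: [-0.8, -0.7, 0.3]
gripper_width: 1.002
q [-0.596 -0.003 -0.089  1.485  0.     0.863] t 1.15 tcp [ 0.3218 -0.2183  0.3034] yaw 96.41 F [-0.8 -0.7  0.3]
shift [233.7 246.8   3.4] turn [-0.000e+00 -1.000e-02 -7.649e+01]
```

```bash
python3 -m creep '[[1,30,31,0,0,0,-10],[1,60,62,0,0,0,-20],[1,90,94,0,0,0,-30],[1,120,125,0,0,0,-40],[1,150,156,0,0,0,-50],[1,180,187,0,0,0,-60],[1,210,218,0,0,0,-69],[1,232,245,0,0,0,-76]]'; python3 m.py 0.541 0.0415 0.30 172.9; python3 - <<'E'
from h import *
c=grab('wrist','w1.png'); print(np.array(c['T']).round(3)); b=grab('top')
cv2.imwrite('pics/w1.png',np.hstack([c['pixels'][:,:],cv2.resize(b['pixels'][120:240,180:276],(288,360))[:384] if 0 else cv2.copyMakeBorder(cv2.resize(b['pixels'][120:240,200:280],(256,384)),0,0,0,0,0)]))
E
```

```text
t: 2.15
tcp_pos: [0.5411, 0.0387, 0.3028]
eef_rot: [0.066, 0.998, -0.0, -0.0]
ft_force: [-0.6, -0.2, 0.5]
gripper_width: 0.998
q [0.071 0.312 0.285 1.545 0.    0.204] t 2.15 tcp [0.5411 0.0387 0.3028] yaw 172.4 F [-0.6 -0.2  0.5]
shift [0.5 2.8 2.8] turn [-0.01 -0.05 -0.5 ]
[[ 0.132 -0.938 -0.32   0.459]
 [ 0.991  0.125  0.043  0.05 ]
 [-0.    -0.322  0.947  0.447]
 [ 0.     0.     0.     1.   ]]
```

View pics/w1.png

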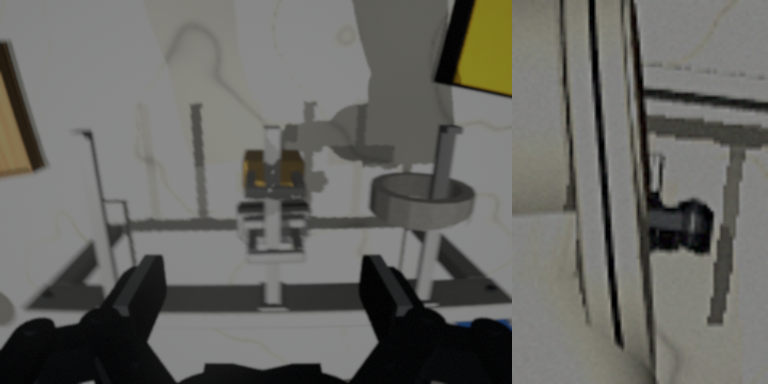

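The wrist view shows the front loop's top bar at cols 244–306, rows ~180–197, and the rear loop's at cols 247–304, rows ~246–260. The hook tip is at (272,127) and the spare tip at (83,132).

```bash
python3 - <<'E'
from h import *
c=grab('wrist')
for n,u,z in [('f_lo',(275,197),.198),('f_mid',(275,189),.198),('fL',(244,190),.198),('fR',(306,190),.198),('r',(275.5,254),.198),('r_lo',(275.5,260),.198),('midtip',(272,127),.198),('sptip',(83,131),.198),('tapetip',(451,127),.198),('midroot',(273,305),.19)]: print(n,onz(c,u,z).round(4))
im=c['pixels']; cv2.imwrite('pics/w2.png',cv2.resize(im[110:320,200:350],None,fx=3.9,fy=2.8))
E
```

```text
f_lo [0.5527 0.0486 0.198 ]
f_mid [0.5462 0.0493 0.198 ]
fL [0.5439 0.0259 0.198 ]
fR [0.5502 0.0726 0.198 ]
r [0.6019 0.043  0.198 ]
r_lo [0.6075 0.0423 0.198 ]
midtip [0.4992 0.0529 0.198 ]
sptip [ 0.4827 -0.0851  0.198 ]
tapetip [0.5156 0.1838 0.198 ]
midroot [0.6579 0.0344 0.19  ]
```

View pics/w2.png

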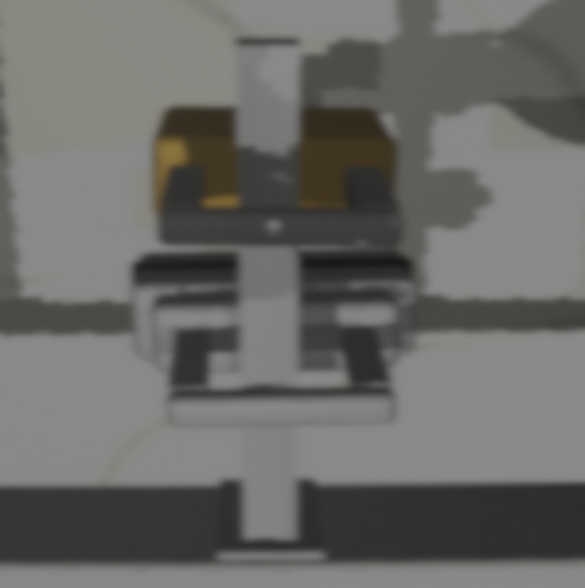

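```bash
python3 - <<'E'
from h import *
c=grab('wrist');b=grab('top');s=r.get_state();p=s['tcp_pos']; im=c['pixels']
print('K',c['camera_matrix'],c['dist_coeffs'])
for dz in (0,.013): print('tcp px',proj(c,[p[0],p[1],p[2]+dz]), proj(c,[p[0]+.0425*.13,p[1]+.0425,p[2]+dz]), proj(c,[p[0]-.0425*.13,p[1]-.0425,p[2]+dz]))
for n,u,z in [('front',(271.8,191.5),.198),('rear',(272.3,257),.198),('tip',(268.7,124.6),.198),('root',(269.5,303),.19),('sptip',(83,131),.198)]: print('W',n,onz(c,u,z).round(4))
f=lambda u,v:(134.5+(u+.5)/3.9,129.5+(v+.5)/3.9)
for n,u,z in [('front',f(361,247),.198),('rear',f(371,156),.198),('tip',f(363,333),.198),('root',f(386,75),.19),('sptip',f(597,366),.198),('sproot',f(625,103),.19),('tapetip',f(138,305),.198)]: print('T',n,onz(b,u,z).round(4))
E
```

```text
K [[344.92318474   0.         262.24172042]
 [  0.         344.92318474 187.59508161]
 [  0.           0.           1.        ]] [-0.08132285  0.          0.          0.          0.        ]
tcp px [258.03752557 254.0296973 ] [348.69299704 253.20149085] [167.65210633 254.09700099]
tcp px [257.68429235 268.97715204] [355.5729113  267.97178035] [160.12778958 268.88926999]
W front [0.5468 0.0453 0.198 ]
W rear [0.6032 0.0385 0.198 ]
W tip [0.496  0.0495 0.198 ]
W root [0.6542 0.0298 0.19  ]
W sptip [ 0.4812 -0.0865  0.198 ]
T front [0.546  0.0454 0.198 ]
T rear [0.6    0.0396 0.198 ]
T tip [0.4954 0.0442 0.198 ]
T root [0.65   0.0312 0.19  ]
T sptip [ 0.4756 -0.0926  0.198 ]
T sproot [ 0.6322 -0.1117  0.19  ]
T tapetip [0.5123 0.177  0.198 ]
```

```bash
python3 m.py 0.546 0.0435 0.160 172.9; python3 -m creep '[[1,-4,5,30,0,0,-0.5],[1,-4,5,60,0,0,-0.5],[1,-4,5,90,0,0,-0.5],[1,-4,5,115,0,0,-0.5],[1,-4,5,135,0,0,-0.5],[1,-4,5,142,0,0,-0.5],[1,-4,5,142,0,0,-0.5]]'; python3 - <<'E'
from h import *
c=grab('wrist');cv2.imwrite('pics/w3.png',c['pixels'])
E
```

```text
q [ 0.068  0.31   0.282  1.545 -0.     0.207] t 2.4 tcp [0.5399 0.0369 0.3028] yaw 172.05 F [-0.6 -1.   0.2]
shift [ -5.3   7.5 142.8] turn [-0.04 -0.08 -0.85]
t: 3.28
tcp_pos: [0.5447, 0.0409, 0.1616]
eef_rot: [0.065, 0.998, -0.0, -0.0]
ft_force: [0.4, -0.2, 0.0]
gripper_width: 0.999
```

View pics/w3.png

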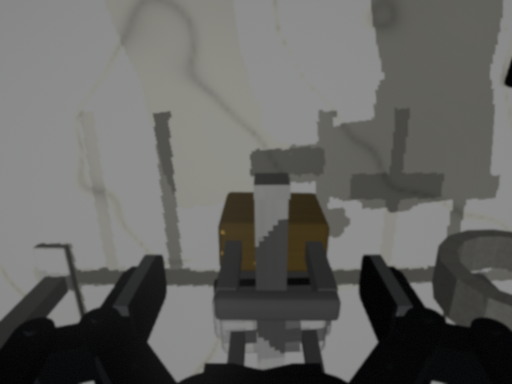

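The loop spans cols 215–338 (centre 276) against a finger centre of about 263, so I'm shifting +4 mm in y. The loop bar's row, about 304, matches the tool axis at that height. Closing.

```bash
python3 -m creep '[[1,0,4,2,0,0,0],[0,0,4,2,0,0,0],[0,0,4,2,0,0,0],[0,0,4,2,0,0,0],[0,0,4,2,0,0,0],[0,0,4,2,0,0,0]]'; python3 m.py 0.545 0.0435 0.180 172.9
```

```text
t: 4.08
tcp_pos: [0.546, 0.0458, 0.1599]
eef_rot: [0.065, 0.998, 0.0, 0.001]
ft_force: [0.3, 1.4, 4.4]
gripper_width: 0.553
q [0.083 0.374 0.    1.197 0.    0.213] t 4.075 tcp [0.546  0.0458 0.1599] yaw 172.6 F [0.3 1.4 4.4]
shift [  0.7  -2.4 -20.1] turn [ 0.04  0.06 -0.3 ]
```

```bash
python3 -m creep '[[0,0,0,-9,0,0,0],[0,0,0,-19,0,0,0],[0,15,0,-19,0,0,0],[0,40,0,-19,0,0,0],[0,65,0,-19,0,0,0],[0,85,0,-19,0,0,0],[0,95,0,-19,0,0,0],[0,95,0,-19,0,0,0]]'; python3 - <<'E'
from h import *
c=grab('wrist');b=grab('scene');cv2.imwrite('pics/w4.png',np.vstack([c['pixels'][150:],cv2.resize(b['pixels'][140:270,190:350],None,fx=3.2,fy=2.6)]))
E
```

```text
t: 5.08
tcp_pos: [0.4513, 0.0578, 0.1786]
eef_rot: [0.065, 0.998, -0.0, 0.0]
ft_force: [0.5, -0.2, -2.8]
gripper_width: 0.549
```

View pics/w4.png

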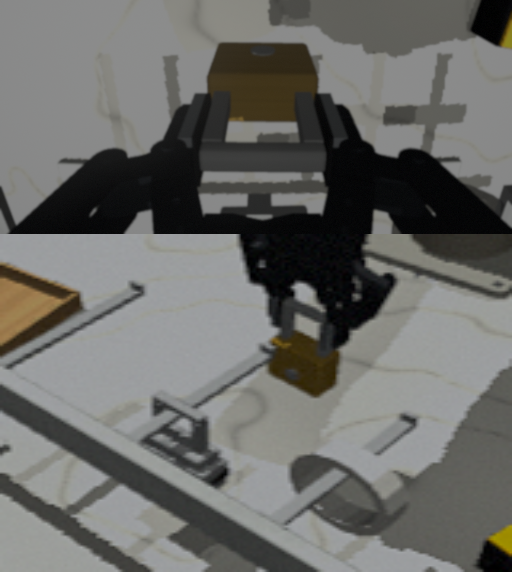

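The front lock is held (-2.8 N, so about 0.3 kg) and clear of the tip, and the rear lock still hangs undisturbed. Next I move across by one hook spacing.

```bash
python3 -m creep '[[0,5,-20,0,0,0,0],[0,5,-50,0,0,0,0],[0,5,-80,0,0,0,0],[0,5,-110,0,0,0,0],[0,5,-132,0,0,0,0],[0,5,-142,0,0,0,0],[0,5,-142,0,0,0,0]]'; python3 - <<'E'
from h import *
c=grab('wrist');b=grab('scene');cv2.imwrite('pics/w5.png',np.vstack([c['pixels'][150:],cv2.resize(b['pixels'][140:270,190:350],None,fx=3.2,fy=2.6)]))
E
```

```text
t: 6.05
tcp_pos: [0.4285, -0.0828, 0.1783]
eef_rot: [0.065, 0.998, 0.0, 0.0]
ft_force: [-0.2, -0.6, -1.8]
gripper_width: 0.549
```

View pics/w5.png

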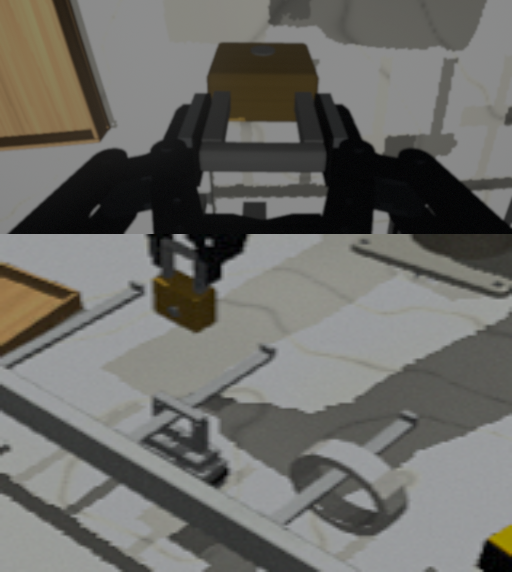

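```bash
python3 m.py 0.530 -0.0955 0.179 172.9
```

```text
q [-1.89e-01  1.48e-01 -2.53e-01  1.17e+00  1.00e-03 -6.00e-02] t 6.15 tcp [ 0.4284 -0.0819  0.1782] yaw 172.61 F [-0.9 -0.1 -2.8]
shift [-102.5   -0.4   -0.8] turn [ 0.03 -0.   -0.29]
```

In the wrist view the spare tip is at col ~255 against the loop centre at ~263, so I shift -5 mm in y and slide on.

```bash
python3 -m creep '[[0,0,-5,0,0,0,-0.3],[0,-15,-5,0,0,0,-0.3],[0,-35,-5,0,0,0,-0.3],[0,-55,-5,0,0,0,-0.3],[0,-75,-5,0,0,0,-0.3],[0,-95,-5,0,0,0,-0.3],[0,-103,-5,0,0,0,-0.3],[0,-103,-5,0,0,0,-0.3]]'; python3 - <<'E'
from h import *
c=grab('wrist');b=grab('scene');cv2.imwrite('pics/w6.png',np.vstack([c['pixels'][150:],cv2.resize(b['pixels'][140:270,190:350],None,fx=3.2,fy=2.6)]))
E
```

```text
t: 7.15
tcp_pos: [0.53, -0.1005, 0.1779]
eef_rot: [0.062, 0.998, 0.0, -0.0]
ft_force: [0.5, 0.0, -2.9]
gripper_width: 0.554
```

View pics/w6.png

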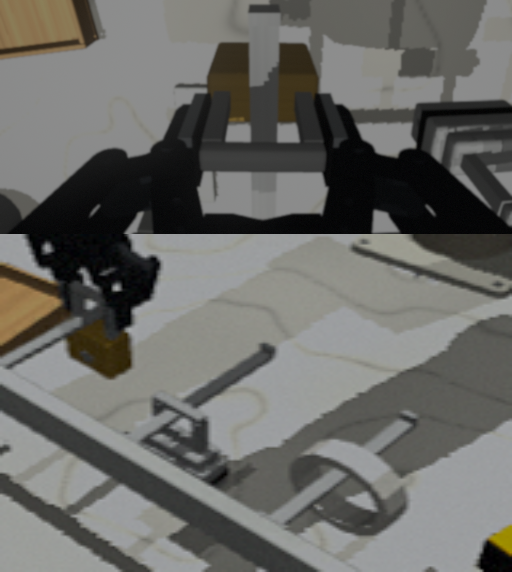

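The hook (col 264) passes through the loop's middle. Lowering, then releasing.

```bash
python3 -m creep '[[0,0,0,8,0,0,0],[0,0,0,15,0,0,0],[0,0,0,18,0,0,0],[0,0,0,18,0,0,0],[1,0,0,18,0,0,0],[1,0,0,18,0,0,0],[1,0,0,18,0,0,0],[1,0,0,18,0,0,0]]'; python3 -m creep '[[1,0,0,0,0,0,0],[1,0,0,-20,0,0,0],[1,0,0,-55,0,0,0],[1,0,0,-95,0,0,0],[1,0,0,-120,0,0,0],[1,0,0,-120,0,0,0]]'; python3 m.py 0.6015 0.0375 0.275 172.9; python3 - <<'E'
from h import *
c=grab('wrist');b=grab('scene');cv2.imwrite('pics/w7.png',np.vstack([c['pixels'],cv2.resize(b['pixels'][150:240,190:350],None,fx=3.2,fy=2.4)]))
E
```

```text
t: 8.25
tcp_pos: [0.5298, -0.1007, 0.1605]
eef_rot: [0.062, 0.998, -0.0, 0.0]
ft_force: [-0.1, 0.2, -1.1]
gripper_width: 1.007
t: 9.0
tcp_pos: [0.5309, -0.1009, 0.2826]
eef_rot: [0.062, 0.998, -0.0, 0.003]
ft_force: [-0.2, 0.0, 0.6]
gripper_width: 0.997
q [-0.188  0.304  0.222  1.484  0.    -0.064] t 9.0 tcp [ 0.5309 -0.1009  0.2826] yaw 172.89 F [-0.2  0.   0.6]
shift [-52.9 146.1   7.9] turn [-0.02  0.29 -0.01]
```

View pics/w7.png

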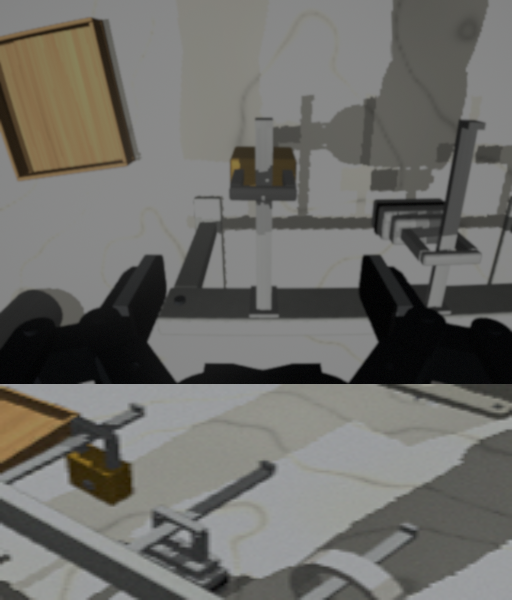

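The front lock hangs level on the spare hook (wrist view cols 231–296, row ~193), released. The rear loop's bar is at (451,257). I compute its position from this view, corrected by the front lock's known position.

```bash
python3 - <<'E'
from h import *
c=grab('wrist')
f=onz(c,(263.5,193),.198);q=onz(c,(451,257.5),.198);print(f,q,'corrected',q-f+[.530,-.1007,0])
for n,u in [('t1',(97,18)),('t2',(134,160)),('t3',(18,180)),('far',(0,38))]: print(n,onz(c,u,.028).round(4))
E
python3 m.py 0.601 0.039 0.28 172.9
```

```text
[ 0.52788123 -0.09904768  0.198     ] [0.5978066 0.0371594 0.198    ] corrected [0.59992538 0.03550708 0.        ]
t1 [ 0.3681 -0.2593  0.028 ]
t2 [ 0.528  -0.2541  0.028 ]
t3 [ 0.5335 -0.4103  0.028 ]
far [ 0.3683 -0.3778  0.028 ]
q [-0.188  0.306  0.217  1.483 -0.    -0.064] t 9.15 tcp [ 0.529  -0.1005  0.279 ] yaw 172.89 F [-0.2  1.   0.1]
shift [-54.2 147.4  -1.1] turn [ 0.01 -0.12 -0.01]
```

```bash
python3 -m creep '[[1,-10,28,0,0,0,0],[1,-22,60,0,0,0,0],[1,-34,92,0,0,0,0],[1,-46,124,0,0,0,0],[1,-53,141,0,0,0,0],[1,-54,146,0,0,0,0],[1,-54,146,0,0,0,0]]'; python3 -m creep '[[1,0,0,30,0,0,0],[1,0,0,65,0,0,0],[1,0,0,95,0,0,0],[1,0,0,112,0,0,0],[1,0,0,118,0,0,0],[1,0,0,118,0,0,0]]'; python3 m.py 0.6005 0.038 0.161 172.9;  python3 - <<'E'
from h import *
c=grab('wrist','w8.png')
E
```

```text
t: 10.02
tcp_pos: [0.6009, 0.0371, 0.2799]
eef_rot: [0.062, 0.998, -0.0, -0.001]
ft_force: [-1.0, 1.3, 0.1]
gripper_width: 0.999
t: 10.78
tcp_pos: [0.6012, 0.0368, 0.1626]
eef_rot: [0.063, 0.998, -0.0, 0.0]
ft_force: [0.1, 0.4, -0.4]
gripper_width: 0.998
q [ 0.061  0.478  0.17   1.262 -0.     0.186] t 10.775 tcp [0.6012 0.0368 0.1626] yaw 172.83 F [ 0.1  0.4 -0.4]
shift [0.8 1.1 1.6] turn [-0.01  0.01 -0.07]
```

View pics/w8.png

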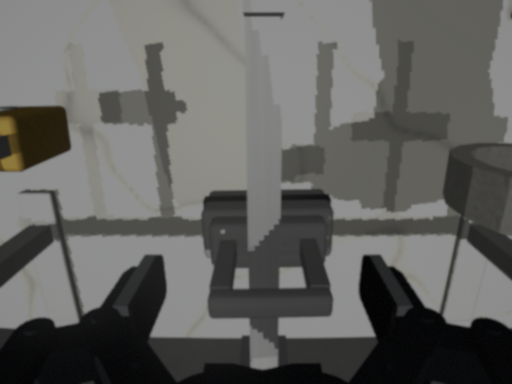

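The rear loop spans cols 209–331 (centre 270, against the finger centre at 263), and its bar row of 302 matches the earlier grasp. I shift +2 mm in y, close, lift and slide off.

```bash
python3 -m creep '[[1,0,2,2,0,0,0],[0,0,2,2,0,0,0],[0,0,2,2,0,0,0],[0,0,2,2,0,0,0],[0,0,2,2,0,0,0],[0,0,2,2,0,0,0],[0,0,2,-7,0,0,0],[0,0,2,-17,0,0,0]]'; python3 -m creep '[[0,0,0,0,0,0,0],[0,20,0,0,0,0,0],[0,50,0,0,0,0,0],[0,80,0,0,0,0,0],[0,110,0,0,0,0,0],[0,135,0,0,0,0,0],[0,150,0,0,0,0,0],[0,150,0,0,0,0,0]]'; python3 m.py 0.451 -0.336 0.23 172.9
```

```text
t: 11.82
tcp_pos: [0.6008, 0.0394, 0.1787]
eef_rot: [0.062, 0.998, -0.0, -0.001]
ft_force: [-0.3, -1.3, -2.5]
gripper_width: 0.548
t: 12.82
tcp_pos: [0.4522, 0.0582, 0.1795]
eef_rot: [0.062, 0.998, -0.0, 0.0]
ft_force: [-0.3, -0.1, -1.9]
gripper_width: 0.552
q [ 0.128  0.185 -0.205  1.181 -0.     0.252] t 12.825 tcp [0.4522 0.0582 0.1795] yaw 172.91 F [-0.3 -0.1 -1.9]
shift [ -47.5 -391.3  -50.5] turn [-0.    0.02  0.01]
```

```bash
python3 -m creep '[[0,10,-10,-10,0,0,0],[0,15,-40,-25,0,0,0],[0,15,-75,-40,0,0,0],[0,15,-112,-50,0,0,0],[0,15,-150,-50,0,0,0],[0,15,-190,-50,0,0,0],[0,10,-230,-50,0,0,0],[0,-5,-265,-50,0,0,0]]'; python3 -m creep '[[0,-10,-35,0,0,0,0],[0,-22,-70,0,0,0,0],[0,-34,-100,0,0,0,0],[0,-42,-118,0,0,0,0],[0,-43,-126,0,0,0,0],[0,-43,-126,0,0,0,0]]'; python3 m.py 0.451 -0.337 0.066 172.9; python3 - <<'E'
from h import *
c=grab('wrist');b=grab('top');s=grab('scene')['pixels']
cv2.imwrite('pics/w9.png',np.vstack([cv2.resize(b['pixels'][130:280,190:430],(600,300)),cv2.resize(s[80:240,100:340],(600,300))]))
E
```

```text
t: 13.82
tcp_pos: [0.4244, -0.2077, 0.2302]
eef_rot: [0.063, 0.998, -0.0, 0.0]
ft_force: [0.9, 0.2, -3.1]
gripper_width: 0.549
t: 14.58
tcp_pos: [0.4515, -0.3363, 0.2293]
eef_rot: [0.063, 0.998, 0.0, -0.0]
ft_force: [0.2, 0.5, -2.8]
gripper_width: 0.552
q [-0.64   0.368  0.176  1.379  0.    -0.515] t 14.575 tcp [ 0.4515 -0.3363  0.2293] yaw 172.83 F [ 0.2  0.5 -2.8]
shift [  0.3  -0.9 163.3] turn [ 0.02 -0.03 -0.07]
```

View pics/w9.png

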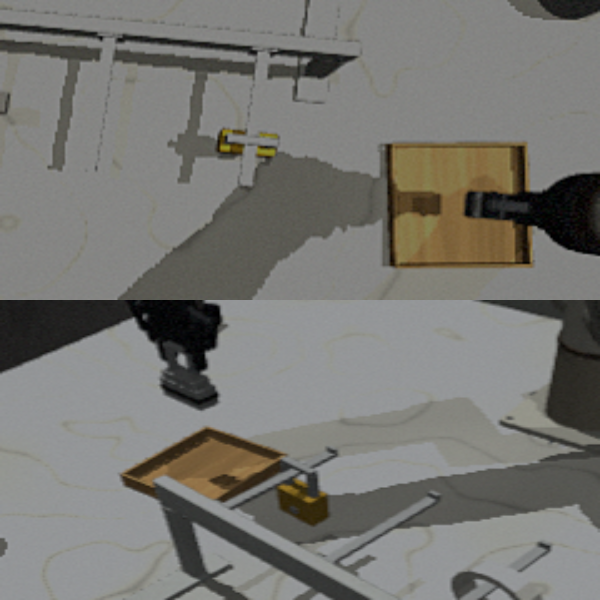

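Both views show the rear lock held over the tray and the front lock hanging on the spare hook. By the grip geometry, floor contact comes at about TCP z 0.065. Descending.

```bash
python3 -m creep '[[0,0,0,35,0,0,0],[0,0,0,75,0,0,0],[0,0,0,110,0,0,0],[0,0,0,138,0,0,0],[0,0,0,152,0,0,0],[0,0,0,158,0,0,0],[0,0,0,162,0,0,0],[0,0,0,162,0,0,0]]'; python3 m.py 0.451 -0.337 0.065 172.9; python3 -m creep '[[0,0,0,1,0,0,0],[0,0,0,2,0,0,0],[0,0,0,2,0,0,0]]'
```

```text
t: 15.72
tcp_pos: [0.4524, -0.3361, 0.068]
eef_rot: [0.062, 0.998, -0.0, 0.001]
ft_force: [-0.3, 0.1, -2.7]
gripper_width: 0.549
q [-0.639  0.483 -0.087  0.999  0.    -0.515] t 15.725 tcp [ 0.4524 -0.3361  0.068 ] yaw 172.89 F [-0.3  0.1 -2.7]
shift [ 1.3 -1.   3. ] turn [-0.04  0.07 -0.01]
t: 16.1
tcp_pos: [0.4523, -0.3361, 0.066]
eef_rot: [0.062, 0.998, -0.0, 0.001]
ft_force: [0.8, -0.6, -0.0]
gripper_width: 0.551
```

```bash
python3 -m creep '[[0,0,0,1,0,0,0],[0,0,0,1,0,0,0]]'
```

```text
t: 16.35
tcp_pos: [0.4523, -0.3362, 0.0659]
eef_rot: [0.062, 0.998, -0.0, 0.001]
ft_force: [-2.5, 0.0, 6.5]
gripper_width: 0.552
```

The floor now carries the lock (+6.5 N). I open gently, let it settle and retreat straight up.

```bash
python3 -m creep '[[0.7,0,0,0,0,0,0],[0.7,0,0,0,0,0,0],[1,0,0,0,0,0,0],[1,0,0,0,0,0,0],[1,0,0,0,0,0,0],[1,0,0,0,0,0,0]]'; python3 -m creep '[[1,0,0,-10,0,0,0],[1,0,0,-40,0,0,0],[1,0,0,-80,0,0,0],[1,0,0,-125,0,0,0],[1,0,0,-165,0,0,0],[1,10,0,-190,0,0,0],[1,10,0,-190,0,0,0]]';  python3 - <<'E'
from h import *
c=grab('wrist')['pixels'];s=grab('scene')['pixels']
cv2.imwrite('pics/w10.png',np.vstack([cv2.resize(c[60:320],(600,300)),cv2.resize(s[80:240,100:340],(600,300))]))
E
```

```text
t: 17.1
tcp_pos: [0.4519, -0.3358, 0.0643]
eef_rot: [0.062, 0.998, 0.0, -0.0]
ft_force: [-0.4, -0.7, -0.2]
gripper_width: 1.001
t: 17.98
tcp_pos: [0.4428, -0.3354, 0.2577]
eef_rot: [0.062, 0.998, -0.002, 0.003]
ft_force: [0.1, 0.2, -0.1]
gripper_width: 1.001
```

The viewer limit is reached, so I check by numbers: grey pixels inside the tray against the projection of an upright lock, and the brass blob against its expected place.

```bash
python3 - <<'E'
from h import *
a=np.deg2rad(-7.1);X=np.array([np.cos(a),np.sin(a),0]);Y=np.array([-np.sin(a),np.cos(a),0])
def boxes(o,bs): return [np.array(o)+sx*d/2*X+sy*w/2*Y+np.array([0,0,z]) for w,d,z0,z1 in bs for sx in(-1,1) for sy in(-1,1) for z in(z0,z1)]
sh=(.048,.010,.05,.098)
rear=boxes([.452,-.336,.005],[(.072,.03,0,.036),(.06,.03,.036,.05),sh]); 
front=boxes([.530,-.1007,.100],[(.056,.028,0,.05)])
def bb(c,P): q=np.array([proj(c,p) for p in P]); return np.r_[q.min(0),q.max(0)].round(0)
for n in('wrist','top','scene'):
    c=grab(n);im=c['pixels'];hsv=cv2.cvtColor(im,cv2.COLOR_BGR2HSV)
    tr=np.array([proj(c,[x,y,.005]) for x,y in((.375,-.268),(.528,-.265),(.528,-.405),(.375,-.408))])
    if n!='top':
        m=np.zeros(im.shape[:2],np.uint8);cv2.fillConvexPoly(m,cv2.convexHull(tr.astype(np.int32)),1)
        g=(m>0)&(hsv[...,1]<70); k,l,st,_=cv2.connectedComponentsWithStats(g.astype(np.uint8))
        print(n,'rear pred',bb(c,rear),'grey', [(*s[:2],s[0]+s[2],s[1]+s[3],s[4]) for s in st[1:] if s[4]>60])
    if n!='wrist':
        g=cv2.inRange(hsv,(15,150,40),(32,255,255)); p=bb(c,front).astype(int);w=np.zeros_like(g);w[p[1]-12:p[3]+12,p[0]-12:p[2]+12]=1;ys,xs=np.nonzero(g*w)
        print(n,'front pred',p,'brass',xs.min(),ys.min(),xs.max(),ys.max(),len(xs))
E
python3 m.py 0.45 -0.336 0.25 172.9
```

```text
wrist rear pred [227. 141. 296. 184.] grey [(np.int32(228), np.int32(145), np.int32(296), np.int32(188), np.int32(2600))]
top front pred [276 194 301 209] brass 278 195 300 207 99
scene rear pred [172. 145. 194. 179.] grey [(np.int32(172), np.int32(152), np.int32(193), np.int32(179), np.int32(311)), (np.int32(161), np.int32(173), np.int32(193), np.int32(194), np.int32(245))]
scene front pred [209 173 232 200] brass 197 161 230 199 307
q [-0.648  0.344  0.202  1.432  0.    -0.524] t 18.225 tcp [ 0.4415 -0.3341  0.2528] yaw 172.9 F [-0.6  0.1 -0.7]
shift [-8.6 -0.8  2.8] turn [ 0.08 -0.13 -0.  ]
```

```bash
python3 -c "
from workcell import r
print(r.finish_job())"
```

```text
the job is handed in; nothing more can be done
None
```

The front padlock now hangs on the formerly empty hook, and the rear padlock stands upright in the tray. I handed the job in at about 18.2 s; no verdict was reported.

- **Front lock:** I gripped it by the loop, slid it off, moved it one hook spacing and hung it about 105 mm from the rail. In the last top view its brass area (278–300, 195–207 px) lay within 2 px of where it should be (276–301, 194–209).
- **Rear lock:** I slid it off, set it down near the tray's centre until the floor carried it, and released it. Its outline in the wrist view (228–296, 145–188 px) was within 4 px of an upright lock's predicted outline (227–296, 141–184). The scene view agreed along its sides and base. Its top edge read 7 px low, probably because the tray mask cut it off.
- **Robot:** it ended clear of everything, open, at z = 0.25 m, with forces under 1 N.

Some checks disagreed or could not be made:
- **Hook positions:** the top and wrist cameras differed by up to about 9 mm, so I centred on the loop and hook as seen from the wrist.
- **Brass check, scene view:** it was inconclusive, probably because the colour mask also picked up tray wood.
- **Final picture:** I could not view it because the 12-picture limit was reached, so the last checks are by numbers only.

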